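Charge the grinding balls through the treadle feeder

TASK

Tip all five porcelain grinding balls from the tray into the closed chute of the ball feeder, then put the empty tray back upright on its grey mat. Then press the feeder's treadle right down to its stop and hold it there until every ball has rolled out into the catch pan, and let it come back up fully. Leave the other things on the bench where they stand.

Things in the scene. Friction and masses are not known exactly. Their poses are not given: they have to be found in the camera images.
- feeder: ball feeder fixed to the bench, 360 x 110 mm base. Origin on the bench; own axes: +y runs down the chute, z up, treadle on the -x side. Chute: open-topped channel, x = -46 to 46, from closed high end y = -120 to the gate at y = 70, floor falling from z = 105 to 56; 4 mm side and end sheets, tops level at z = 145. Gate frame: x +-62, y = 60 to 80, up to z = 200
- chute_high (a point): point on the chute's floor near its high end, feeder frame (0, -60, 90) mm: aim the balls above here
- pan_floor (a point): centre of the catch pan's floor, feeder frame (0, 161, 11) mm. Pan: open steel box beyond the gate, x = -51 to 51, y = 89 to 233; side walls up to z = 60, end wall up to z = 105. The gate, linked to the treadle, rises 44 mm as it goes down and lets the balls roll in here
- treadle (a joint): angle of the spring treadle (rad): 0 up (at rest), 0.4 down at its stop; hinge line parallel to the feeder's y at feeder frame x = -60, z = 47 mm; needs about 5 N at the pad to start and 9 N at the stop, springs back when let go; at the stop the pad's centre is 31 mm above the bench
- treadle_pad (a point): centre of the top of the treadle's rubber-faced plate (70 x 70 mm), moves with the treadle; at rest 73 mm above the bench, the plate then sloping up by 0.2 rad away from the feeder; at the stop it slopes down by 0.2 rad
- tray: steel tipping tray, 0.25 kg, on the mat at the start. Origin under the centre of its flat floor (x = -45 to 45, 4 thick); +x towards the spout, z up. Back wall and side walls 34 high, outside x = -48 to 88, 94 wide. At +x the floor turns up as a full-width 30 degree ramp to the lip, so it must be tilted spout-down by clearly more than 30 degrees to pour
- tray_grip (a point): centre of the tray's black handle bar, tray frame (10, 0, 83) mm: a level bar across the tray, 16 wide along x, 14 high, 94 long along y between two 4 mm uprights (102 overall). Grip it from above across x
- tray_lip (a point): middle of the spout's lip, tray frame (88, 0, 28) mm
- mat: fixed grey mat 170 x 130 x 4 mm, long side along its x; origin under its centre. The tray starts on it and goes back with its centre on the mat's middle
- ball0_center (a point): centre of a white porcelain grinding ball, 24 mm diameter, 26 g
- ball1_center (a point): centre of a white porcelain grinding ball, 24 mm diameter, 26 g
- ball2_center (a point): centre of a white porcelain grinding ball, 24 mm diameter, 26 g
- ball3_center (a point): centre of a white porcelain grinding ball, 24 mm diameter, 26 g
- ball4_center (a point): centre of a white porcelain grinding ball, 24 mm diameter, 26 g
- bottle: bystander: white bottle, 60 diameter, 160 high; origin under its centre
- mortar: bystander: ceramic mortar bowl, 100 diameter, 55 high; origin under its centre
- beaker: bystander: glass beaker, 66 diameter, 80 high; origin under its centre
- jar: bystander: amber jar, 52 diameter, 70 high; origin under its centre
- carton: bystander: carton 60 x 60 x 70 high; origin under its centre
- stopper: bystander: cork stopper, 36 diameter, 30 high; origin under its centre
- spatula: bystander: spatula 160 long lying on the bench
There are look-alikes about, which are no part of the job. Leave any green look-alike of the tray alone.

How it is judged:
On the way, in this order (a step that is already met when the one before it is completed fails the run):
1. all five balls lie in the chute behind the closed gate (x of ball0_center in the frame of feeder between -0.05 and 0.05 m and y of ball0_center in the frame of feeder between -0.125 and 0.07 m and z of ball0_center in the frame of feeder between 0.05 and 0.14 m and x of ball1_center in the frame of feeder between -0.05 and 0.05 m and y of ball1_center in the frame of feeder between -0.125 and 0.07 m and z of ball1_center in the frame of feeder between 0.05 and 0.14 m and x of ball2_center in the frame of feeder between -0.05 and 0.05 m and y of ball2_center in the frame of feeder between -0.125 and 0.07 m and z of ball2_center in the frame of feeder between 0.05 and 0.14 m and x of ball3_center in the frame of feeder between -0.05 and 0.05 m and y of ball3_center in the frame of feeder between -0.125 and 0.07 m and z of ball3_center in the frame of feeder between 0.05 and 0.14 m and x of ball4_center in the frame of feeder between -0.05 and 0.05 m and y of ball4_center in the frame of feeder between -0.125 and 0.07 m and z of ball4_center in the frame of feeder between 0.05 and 0.14 m and value of joint treadle below 0.05 rad), for 0.2 s.
2. the empty tray stands upright on its mat again, let go (horizontal distance between tray and mat below 0.045 m and angle between tray's own z axis and vertical below 0.06 rad and height (world z) of tray below 0.009 m and linear speed of tray below 0.02 m/s and contact force between tray and the fingers below 0.1 N), for 0.2 s.
3. the treadle is held down at its stop (value of joint treadle above 0.37 rad), for 0.2 s.
At the end, for the whole second after the job is handed in: all five balls are in the catch pan (below its rim), the treadle is back up (under 0.04 rad), and the tray stands still and upright (within 0.06 rad) on its mat, its origin within 45 mm of the mat's centre (x of ball0_center in the frame of feeder between -0.055 and 0.055 m and y of ball0_center in the frame of feeder between 0.085 and 0.237 m and z of ball0_center in the frame of feeder between 0.005 and 0.055 m and x of ball1_center in the frame of feeder between -0.055 and 0.055 m and y of ball1_center in the frame of feeder between 0.085 and 0.237 m and z of ball1_center in the frame of feeder between 0.005 and 0.055 m and x of ball2_center in the frame of feeder between -0.055 and 0.055 m and y of ball2_center in the frame of feeder between 0.085 and 0.237 m and z of ball2_center in the frame of feeder between 0.005 and 0.055 m and x of ball3_center in the frame of feeder between -0.055 and 0.055 m and y of ball3_center in the frame of feeder between 0.085 and 0.237 m and z of ball3_center in the frame of feeder between 0.005 and 0.055 m and x of ball4_center in the frame of feeder between -0.055 and 0.055 m and y of ball4_center in the frame of feeder between 0.085 and 0.237 m and z of ball4_center in the frame of feeder between 0.005 and 0.055 m and value of joint treadle below 0.04 rad and horizontal distance between tray and mat below 0.045 m and angle between tray's own z axis and vertical below 0.06 rad and height (world z) of tray below 0.009 m and linear speed of tray below 0.02 m/s); the robot touches nothing.
It fails at once if a bystander (bottle, mortar, beaker, jar, carton, stopper, spatula) is moved by more than 30 mm (distance of any of bottle, mortar, beaker, jar, carton, stopper, spatula from where it was at the start of the episode above 0.03 m).
It fails at once if a bottle, mortar, beaker, jar or carton is knocked over (angle between any of bottle, mortar, beaker, jar, carton's own z axis and vertical above 0.5 rad).
It also fails if it takes over 72 s, if anything falls off the work surface, if the arm or the gripper's body presses on something with over 40 N, if the wrist force passes 120 N, or if a joint passes its speed limit or range.

ROBOT

A 6-joint arm with a two-finger parallel gripper is mounted at the origin on the work surface. World frame = base frame: x ahead of the robot, y to its left, z up, the work surface at z = 0. Lengths are in m, angles in rad, forces in N, time in s.
With the tool pointing down it reaches from about 0.35 to 0.975 m from the base axis. Payload 4.9 kg.
Tool frame: the origin (TCP) lies at the very end of the fingers, on their centre line; the grasp point (between the pads) lies arm.pinch_z behind it (arm.pinch_z is the distance from the TCP to the grasp point, in m); z points along the fingers, y is the line along which they close (so a half turn about z gives the same grasp; the last joint's range is limited). The gripper opens to 85 mm and grips with 20 to 120 N. Pads are 22 mm wide; open, the fingers measure 114 mm over their backs; the gripper's body (76 mm by 85 mm) begins 54 mm behind the grasp point. The pads swing forward as they close: fully open they stand 13 mm farther back than shut.
Start: joints at [-1.264, 0.053, 1.613, -0, 1.476, -0.119], TCP at [0.258, -0.569, 0.231] pointing down, gripper open.
Joint ranges: [-3.01, 3.01], [-1.01, 2.22], [0.06, 2.58], [-1.02, 4.17], [0.09, 2.62], [-3.14, 3.14]. Speed limits (rad/s): [2.57, 2.57, 3.14, 3.14, 3.14, 3.14].

INTERFACE

Orientations are given as a 3x3 rotation matrix whose columns are the frame's x, y, z axes.
In Python, from bench import arm gives the robot as it stands. The module is installed in compiled form; this text tells all that it offers.
- The arm moves only by the tool carry_out, never from a script. Its argument "series" is a list that holds one entry, the list of rows, each a list of 7 numbers: the shift along the tool's x, y, z in cm, then the turn, a rotation vector about the tool's x, y, z in degrees, then the finger opening in cm, from 0 to 8.54. In form: [[[tx, ty, tz, ax, ay, az, fingers], ...]]. A call has 1 to 20 rows; each row is the pose to reach, as a shift and turn from the pose commanded when the call began, along the tool's axes at that moment; what a row does not reach only later rows make up. A row lasts 1/8 s, in which the tool goes at most 62.5 mm and 10.7 degrees, less where a joint would pass 70% of its speed; a pose out of reach is approached as far as the arm can. A call with a gripper value outside its range is refused whole. The fingers move at their own pace and stop on an object; "force" is the grip in N (left out, the last holds). Time passes only in rows, so rows that repeat a pose let the fingers close. It gives the time, the measured TCP pose, the force, the opening and the grip force at its end, in the units of the state.
- arm.read_state(): the state, without advancing time (a new reading comes with each control period).
- arm.get_image(name): name is "scene" or "side" or "wrist"; returns a dict with "frame" (480x640x3 uint8, red, green, blue), "fx", "fy", "cx", "cy" (pixels), "origin" and "attitude" of the camera in the world. Camera axes: x right, y up, looking along -z (the intrinsics and any distortion apply to the point x, -y, -z); pixel columns grow to the right and rows downward; lengths in m; the calibration is good to about 2 mm. A picture is of the moment at which its call begins. There is no depth.
- arm.sign_off(): hands the job in; it is judged then, once.
The state is a dict: "clock": time; "q": joint angles; "qd": joint speeds; "joint_torque": joint torques, N m; "tcp_pos": TCP position; "ee_rot": TCP orientation; "force": force on the tool from outside, world axes, zero at the start; "torque": the same for the moment, N m; "grip_width": opening from 0.0 (shut) to 1.0 (fully open); "finger_force": force on a finger pad.
Only numpy, scipy, OpenCV 4.12 (cv2) and the standard library are available. Lean on these libraries where they do the work, as an engineer would, in place of code of your own. Each camera call takes 0.05 s, during which the arm holds its last target. There are 200 camera calls.

## Working session

There is one attempt and no reset: what is moved stays moved. The work goes in short steps, Python scripts to look and compute and a tool call to move; the robot and the scene stay as the last step left them, time stands still between calls to the robot, and variables do not carry over. Pictures are saved under pics/ and viewed, at most 10 in all, crops included, and the job is handed in when it is done.

Besides the shell and the picture viewer there is one more tool, called after "Emit:" as a command line: name --argument value ..., lists and objects as JSON in quotes. carry_out: Moves the arm, as the interface text tells. Its arguments: {"type":"object","properties":{"series":{"type":"array","items":{"type":"array","items":{"type":"array","items":{"type":"number"}}}},"force":{"type":"number"}},"required":["series"]}

```bash
mkdir -p pics; python3 - <<'E'
from bench import arm
import cv2, numpy as np
s=arm.read_state()
print(s['clock'],s['tcp_pos'],np.round(s['ee_rot'],3).tolist(),arm.pinch_z,s['grip_width'])
for n in ['scene','side']:
    d=arm.get_image(n); cv2.imwrite(f'pics/{n}0.png',d['frame'][:,:,::-1])
    print(n,{k:np.round(v,4).tolist() for k,v in d.items() if k!='frame'})
E
```

```text
0.0 [ 0.25794879 -0.56858704  0.23005201] [[0.911, 0.413, -0.001], [0.413, -0.911, 0.002], [0.0, -0.002, -1.0]] 0.0187 0.9975405284485306
scene {'fx': 573.3274, 'fy': 573.3274, 'cx': 317.2553, 'cy': 239.1445, 'origin': [1.514, 0.376, 1.1477], 'attitude': [[-0.4245, -0.6139, 0.6656], [0.9053, -0.302, 0.2988], [0.0176, 0.7293, 0.6839]]}
side {'fx': 614.5843, 'fy': 614.5843, 'cx': 318.0286, 'cy': 241.7063, 'origin': [0.1798, -1.054, 1.2325], 'attitude': [[0.9526, 0.225, -0.2048], [-0.3043, 0.7099, -0.6352], [0.0025, 0.6674, 0.7447]]}
```

View pics/scene0.png

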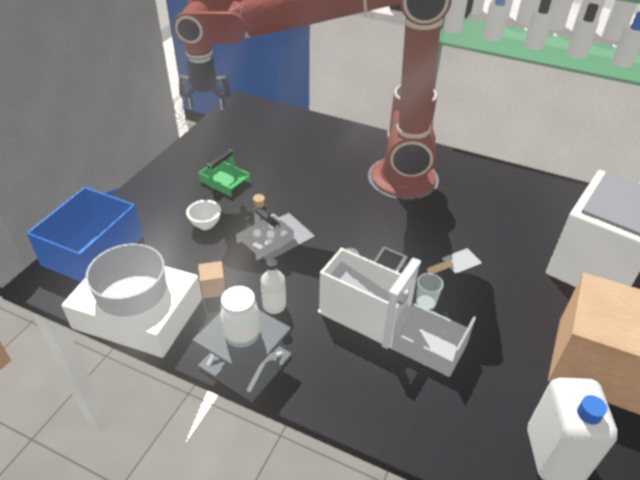

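View pics/side0.png

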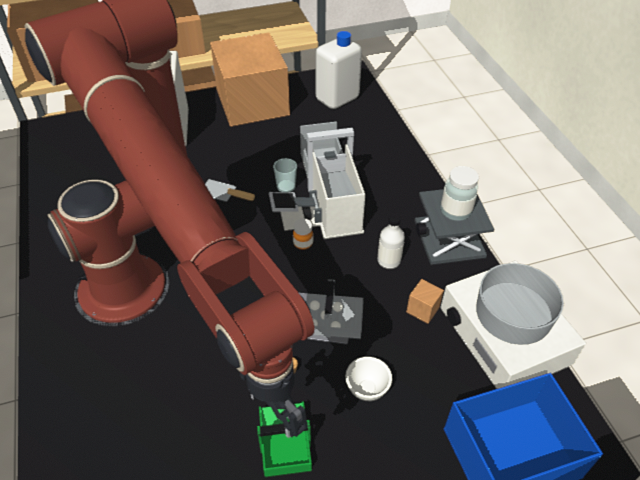

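The scene view shows the real (steel) tray on its mat at about (268,232), a green decoy at (224,177), the feeder at (320–470, 255–365) with its treadle at (390,258), and the bottle, carton, mortar, jar, beaker and stopper around them. In the side view the tray is at (335,315), partly behind the arm, and the feeder is at (335,190). I'll enlarge both.

```bash
python3 - <<'E'
import cv2
a=cv2.imread('pics/scene0.png')[180:380,220:486]; cv2.imwrite('pics/sc1.png',cv2.resize(a,None,fx=3,fy=3,interpolation=cv2.INTER_CUBIC))
a=cv2.imread('pics/side0.png')[110:350,200:410]; cv2.imwrite('pics/si1.png',cv2.resize(a,None,fx=2.5,fy=2.5,interpolation=cv2.INTER_CUBIC))
E
```

```text
(no output)
```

View pics/sc1.png

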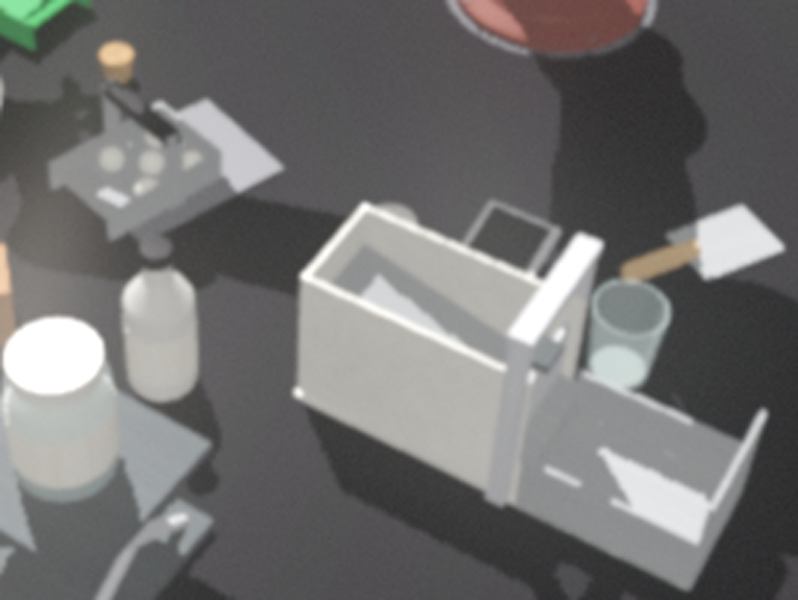

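View pics/si1.png

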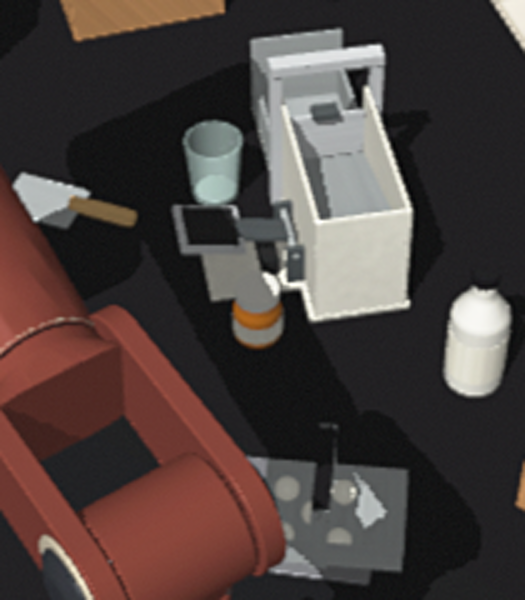

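The scene crop gives the chute's top corners at the high end as (303,275) and (366,205), the gate frame at (500–600, 235–500), and the tray's black bar from (105,88) to (175,135). In the side crop the same corners are at (410,210) and (312,222). The jar stands below the treadle at (258,315), and the mat shows on the robot side of the tray, so the spout points away from the robot.

```bash
cat > h.py <<'E'
import numpy as np
CAM={'scene':(573.3274,317.2553,239.1445,[1.514,0.376,1.1477],[[-0.4245,-0.6139,0.6656],[0.9053,-0.302,0.2988],[0.0176,0.7293,0.6839]]),
'side':(614.5843,318.0286,241.7063,[0.1798,-1.054,1.2325],[[0.9526,0.225,-0.2048],[-0.3043,0.7099,-0.6352],[0.0025,0.6674,0.7447]])}
def ray(c,u,v):
    f,cx,cy,o,R=CAM[c] if isinstance(c,str) else c
    return np.array(o),np.array(R)@np.array([(u-cx)/f,-(v-cy)/f,-1.])
def onz(c,u,v,z):
    o,d=ray(c,u,v); return o+d*(z-o[2])/d[2]
def wcam(d): return (d['fx'],d['cx'],d['cy'],d['origin'],d['attitude'])
def proj(c,p):
    f,cx,cy,o,R=CAM[c] if isinstance(c,str) else c
    q=np.array(R).T@(np.array(p)-o); return np.array([cx-f*q[0]/q[2],cy+f*q[1]/q[2]])
E
python3 - <<'E'
from h import *
np.set_printoptions(precision=4,suppress=True)
sc=lambda u,v,z:onz('scene',220+u/3,180+v/3,z)
si=lambda u,v,z:onz('side',200+u/2.5,110+v/2.5,z)
for n,c,u,v,z in [('hi+x',sc,303,275,.145),('hi-x',sc,366,205,.145),('hi+x',si,410,210,.145),('hi-x',si,312,222,.145),('gate top -x',sc,590,238,.2),('gate top +x',sc,512,330,.2),('gatetop -x',si,270,55,.2),('gatetop+x',si,384,48,.2),('base hi+x',sc,297,393,0),('base hi+x',si,410,305,0),('base hi-x',si,312,320,0),('panend+x',sc,690,588,0),
 ('bar a',sc,105,88,.094),('bar b',sc,175,130,.094),('bar b',si,330,428,.094),('bar a',si,325,510,.094),
 ('bottle base',sc,160,392,0),('jar',si,258,345,0),('stopper',sc,117,75,0),('pad',sc,512,235,.073),('pad',si,208,228,.073),
 ('traybw1',sc,222,155,.03),('trayspoutA',sc,50,175,.03),('trayspoutB',sc,110,235,.03),('spout1',si,410,470,.03),('spout2',si,402,575,.03),
 ('matcorner',sc,208,98,.004),('matcorner',sc,285,167,.004),('matcorner',sc,240,192,.004)]: print(n,c(u,v,z))
E
```

```text
hi+x [ 0.638  -0.0053  0.145 ]
hi-x [0.5412 0.0082 0.145 ]
hi+x [ 0.6406 -0.006   0.145 ]
hi-x [0.5397 0.0075 0.145 ]
gate top -x [0.5515 0.2    0.2   ]
gate top +x [0.6689 0.1778 0.2   ]
gatetop -x [0.5584 0.2117 0.2   ]
gatetop+x [0.6794 0.1861 0.2   ]
base hi+x [ 0.6406 -0.0062  0.    ]
base hi+x [ 0.6493 -0.0068  0.    ]
base hi-x [0.5403 0.0046 0.    ]
panend+x [0.6843 0.353  0.    ]
bar a [ 0.4545 -0.2954  0.094 ]
bar b [ 0.4782 -0.208   0.094 ]
bar b [ 0.4863 -0.2117  0.094 ]
bar a [ 0.4521 -0.2992  0.094 ]
bottle base [ 0.6912 -0.1126  0.    ]
jar [ 0.4742 -0.0123  0.    ]
stopper [ 0.3363 -0.3545  0.    ]
pad [0.4494 0.113  0.073 ]
pad [0.4538 0.1028 0.073 ]
traybw1 [ 0.4273 -0.186   0.03  ]
trayspoutA [ 0.5244 -0.3195  0.03  ]
trayspoutB [ 0.5694 -0.2289  0.03  ]
spout1 [ 0.5611 -0.2369  0.03  ]
spout2 [ 0.5119 -0.347   0.03  ]
matcorner [ 0.3313 -0.2508  0.004 ]
matcorner [ 0.3903 -0.136   0.004 ]
matcorner [ 0.4415 -0.1597  0.004 ]
```

```bash
cat >> h.py <<'E'
from scipy.spatial.transform import Rotation as Ro
def Rt(yaw,tilt=0):
    "tool down, tool y at world yaw (deg); tilt: tray spout (tool +y) down by tilt deg"
    c,s=np.cos(np.radians(yaw)),np.sin(np.radians(yaw))
    y=np.array([c,s,0]);z=np.array([0,0,-1.]);x=np.cross(y,z)
    return Ro.from_rotvec(np.radians(tilt)*np.cross(y,z)*-1).as_matrix()@np.c_[x,y,z] if tilt else np.c_[x,y,z]
def move(st,p,R):
    R0=np.array(st['ee_rot']);
    return np.round(np.r_[R0.T@(np.array(p)-st['tcp_pos'])*100,np.degrees(Ro.from_matrix(R0.T@R).as_rotvec())],2)
E
python3 - <<'E'
from h import *
from bench import arm
s=arm.read_state()
print(move(s,[.465,-.255,.28],Rt(-26)))
R=Rt(-8,60);print(R.round(2))
E
```

```text
[ 31.81 -20.02  -4.94  -0.1   -0.05 -39.6 ]
[[ 0.14  0.5   0.86]
 [ 0.99 -0.07 -0.12]
 [-0.    0.87 -0.5 ]]
```

```bash
sed -i 's/np.cross(y,z)\*-1)/np.cross(y,z))/' h.py; python3 -c "
from h import *
print(Rt(-8,60).round(2))"
```

```text
[[ 0.14  0.5  -0.86]
 [ 0.99 -0.07  0.12]
 [ 0.   -0.87 -0.5 ]]
```

Emit:
carry_out --series '[[[0, 0, -5, 0, 0, 0, 8.5], [31.8, -20, -5, 0, 0, -39.6, 8.5], [31.8, -20, -5, 0, 0, -39.6, 8.5], [31.8, -20, -5, 0, 0, -39.6, 8.5], [31.8, -20, -5, 0, 0, -39.6, 8.5], [31.8, -20, -5, 0, 0, -39.6, 8.5], [31.8, -20, -5, 0, 0, -39.6, 8.5], [31.8, -20, -5, 0, 0, -39.6, 8.5], [31.8, -20, -5, 0, 0, -39.6, 8.5], [31.8, -20, -5, 0, 0, -39.6, 8.5]]]'

```text
clock: 1.35
tcp_pos: [0.4644, -0.2568, 0.281]
ee_rot: [[0.44, 0.898, -0.001], [0.898, -0.44, 0.0], [-0.0, -0.0, -1.0]]
force: [1.1, 0.0, 0.5]
grip_width: 0.993
finger_force: 0.0
```

```bash
python3 - <<'E'
from bench import arm
import cv2, numpy as np, pickle
s=arm.read_state()
print(s['clock'],s['tcp_pos'],np.round(s['ee_rot'],3).tolist(),np.round(s['q'],3),s['force'])
d=arm.get_image('wrist'); cv2.imwrite('pics/w1.png',d['frame'][:,:,::-1]); pickle.dump(d,open('w1.pkl','wb'))
print({k:np.round(v,4).tolist() for k,v in d.items() if k!='frame'})
E
```

```text
1.35 [ 0.46444966 -0.25682763  0.28103255] [[0.44, 0.898, -0.001], [0.898, -0.44, 0.0], [-0.0, -0.0, -1.0]] [-0.645 -0.199  1.769 -0.     1.572 -0.189] [1.09180147 0.01708365 0.50073126]
{'fx': 355.8567, 'fy': 355.8567, 'cx': 313.8555, 'cy': 244.5858, 'origin': [0.493, -0.1973, 0.4232], 'attitude': [[0.8974, 0.4257, 0.1163], [-0.4413, 0.866, 0.2353], [-0.0005, -0.2625, 0.9649]]}
```

View pics/w1.png

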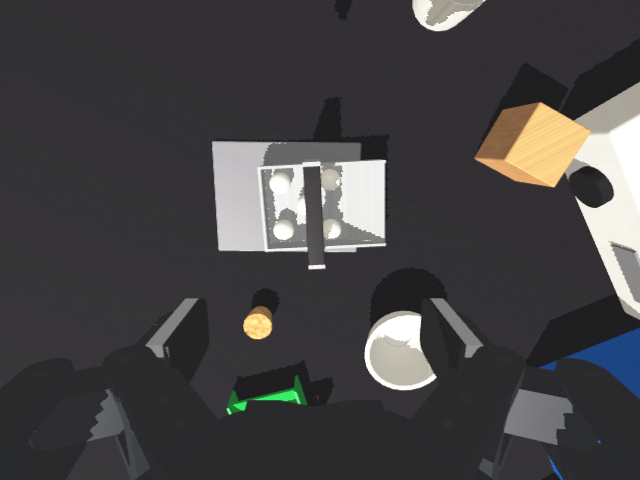

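The wrist view shows five balls in the steel tray, the bar running from (312,163) to (317,268), the spout on the right with lip corners at about (385,160) and (386,244), and mat corners at (213,142), (361,143) and (219,250).

```bash
python3 - <<'E'
from h import *
from bench import arm
import pickle,cv2
np.set_printoptions(precision=4,suppress=True)
d=pickle.load(open('w1.pkl','rb'));c=wcam(d)
g=d['frame'].max(2); 
# bar: dark between uprights, per row mid column
rows=[]
for v in range(175,262,8):
    r=g[v,295:335].astype(int); i=np.where(r<75)[0]; rows.append((v,295+i.mean(),len(i)))
print(rows)
for n,u,v,z in [('barA',312,162,.094),('barB',317,268,.094),('m1',213,142,.004),('m2',361,143,.004),('m3',219,251,.004),('lipA',385,160,.032),('lipB',386,244,.032),('bk',258,167,.038),('bk',266,250,.038)]:
    print(n,onz(c,u,v,z))
s=arm.read_state()
E
```

```text
[(175, np.float64(311.5), 16), (183, np.float64(312.9), 10), (191, np.float64(313.5), 8), (199, np.float64(319.0), 3), (207, np.float64(320.0), 3), (215, np.float64(320.0), 2), (223, np.float64(nan), 0), (231, np.float64(322.0), 1), (239, np.float64(nan), 0), (247, np.float64(323.0), 1), (255, np.float64(314.2), 25)]
barA [ 0.4859 -0.2076  0.094 ]
barB [ 0.4457 -0.3002  0.094 ]
m1 [ 0.3932 -0.1412  0.004 ]
m2 [ 0.5431 -0.2161  0.004 ]
m3 [ 0.3345 -0.2556  0.004 ]
lipA [ 0.5556 -0.2422  0.032 ]
lipB [ 0.5199 -0.3284  0.032 ]
bk [ 0.4311 -0.1888  0.038 ]
bk [ 0.3954 -0.2732  0.038 ]<stdin>:10: RuntimeWarning: Mean of empty slice.
  ret = ret.dtype.type(ret / rcount)
```

```bash
python3 - <<'E'
from h import *
from bench import arm
s=arm.read_state()
print(move(s,[.4658,-.2539,.068],Rt(-23)))
E
```

```text
[ 3.300e-01 -0.000e+00  2.131e+01 -2.000e-02  1.000e-02 -3.140e+00]
```

Emit:
carry_out --series '[[[0.3, 0, 5, 0, 0, -3.1, 8.5], [0.3, 0, 10, 0, 0, -3.1, 8.5], [0.3, 0, 15, 0, 0, -3.1, 8.5], [0.3, 0, 18, 0, 0, -3.1, 8.5], [0.3, 0, 20, 0, 0, -3.1, 8.5], [0.3, 0, 21.3, 0, 0, -3.1, 8.5], [0.3, 0, 21.3, 0, 0, -3.1, 8.5], [0.3, 0, 21.3, 0, 0, -3.1, 3], [0.3, 0, 21.3, 0, 0, -3.1, 2], [0.3, 0, 21.3, 0, 0, -3.1, 1], [0.3, 0, 21.3, 0, 0, -3.1, 0.5], [0.3, 0, 21.3, 0, 0, -3.1, 0.5], [0.3, 0, 21.3, 0, 0, -3.1, 0.5], [0.3, 0, 21.3, 0, 0, -3.1, 0.5], [0.3, 0, 21.3, 0, 0, -3.1, 0.5]]]' --force 80

```text
clock: 3.28
tcp_pos: [0.4665, -0.253, 0.0688]
ee_rot: [[0.389, 0.921, -0.0], [0.921, -0.389, 0.0], [0.0, -0.0, -1.0]]
force: [-3.3, 1.6, 6.3]
grip_width: 0.17
finger_force: 78.5
```

```bash
cat >> h.py <<'E'
FO=np.array([.607,.124,0]);FY=-7.8
def fw(p): return FO+Ro.from_euler('z',FY,degrees=True).apply(np.array(p)/1000)
def pour(lip,t):
    R=Rt(FY,t); return fw(lip)-R@np.array([0,.078,.0368]),R
E
python3 - <<'E'
from h import *
from bench import arm
s=arm.read_state()
p,R=pour((-25,-60,230),0);print(p,move(s,p,R))
s2=dict(tcp_pos=p,ee_rot=R)
for z,t in [(215,10),(200,20),(172,26),(170,32),(170,38),(170,44),(168,50),(168,56),(168,62)]:
    q,Q=pour((-25,-60,z),t);print(z,t,q.round(3),move(s2,q,Q))
E
```

```text
[0.49681004 0.07853383 0.2668    ] [ 3.172e+01 -1.011e+01 -1.980e+01 -1.000e-02 -0.000e+00 -1.510e+01]
215 10 [0.504 0.078 0.265] [-0.    0.76  0.2  10.    0.   -0.  ]
200 20 [0.514 0.076 0.261] [ 0.    1.73  0.55 20.    0.    0.  ]
172 26 [0.521 0.075 0.239] [ 0.    2.4   2.75 26.   -0.    0.  ]
170 32 [0.528 0.074 0.243] [ 0.    3.14  2.43 32.    0.    0.  ]
170 38 [0.536 0.073 0.247] [ 0.    3.92  1.98 38.   -0.    0.  ]
170 44 [0.544 0.072 0.251] [ 0.    4.75  1.61 44.    0.   -0.  ]
168 50 [0.552 0.071 0.251] [ 0.    5.61  1.54 50.   -0.    0.  ]
168 56 [0.561 0.07  0.253] [ 0.    6.49  1.36 56.    0.    0.  ]
168 62 [0.57  0.069 0.254] [-0.    7.39  1.27 62.    0.    0.  ]
```

Emit:
carry_out --series '[[[0, 0, -1, 0, 0, 0, 0.5], [0, 0, -4, 0, 0, 0, 0.5], [0, 0, -8, 0, 0, 0, 0.5], [0, 0, -12, 0, 0, 0, 0.5], [0, 0, -16, 0, 0, 0, 0.5], [1, -0.3, -19, 0, 0, 0, 0.5], [3, -1, -19.8, 0, 0, -1, 0.5], [6, -2, -19.8, 0, 0, -3, 0.5], [9, -3, -19.8, 0, 0, -4, 0.5], [12, -4, -19.8, 0, 0, -6, 0.5], [15, -5, -19.8, 0, 0, -7, 0.5], [18, -6, -19.8, 0, 0, -9, 0.5], [21, -7, -19.8, 0, 0, -10, 0.5], [24, -8, -19.8, 0, 0, -12, 0.5], [27, -9, -19.8, 0, 0, -13, 0.5], [29, -9.6, -19.8, 0, 0, -14, 0.5], [30.5, -10, -19.8, 0, 0, -15.1, 0.5], [31.5, -10.1, -19.8, 0, 0, -15.1, 0.5], [31.7, -10.1, -19.8, 0, 0, -15.1, 0.5], [31.7, -10.1, -19.8, 0, 0, -15.1, 0.5]]]'

```text
clock: 5.78
tcp_pos: [0.4968, 0.078, 0.2662]
ee_rot: [[0.136, 0.991, -0.0], [0.991, -0.136, -0.0], [-0.0, -0.0, -1.0]]
force: [0.3, -0.1, -4.2]
grip_width: 0.171
finger_force: 78.4
```

```bash
python3 - <<'E'
from h import *
from bench import arm
import cv2
s=arm.read_state(); print(s['tcp_pos'],np.round(s['q'],2))
a=arm.get_image('scene')['frame'][130:390,250:500,::-1]; b=arm.get_image('wrist')['frame'][:,:,::-1]
a=cv2.resize(a,(400,416)); b=cv2.resize(b,(400,300)); b=cv2.copyMakeBorder(b,0,116,0,0,0)
cv2.imwrite('pics/t1.png',np.hstack([a,b]))
E
```

```text
[0.49684574 0.07797825 0.26618447] [ 0.01 -0.26  1.85 -0.    1.56  0.14]
```

View pics/t1.png

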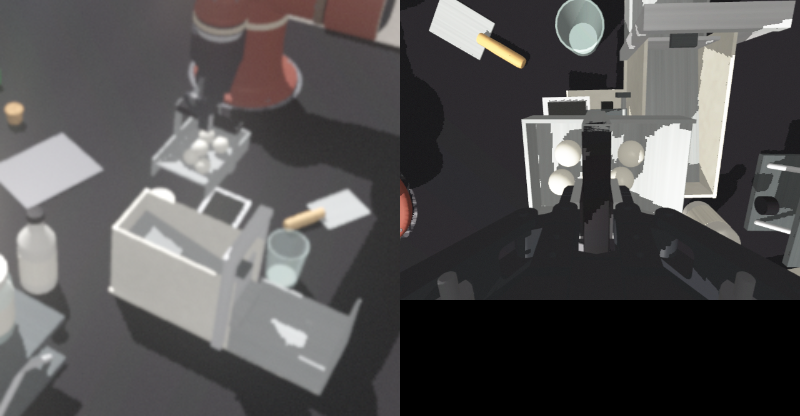

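The tray hangs level with the balls in it. Its spout points over the chute's near wall, at about (235,185) in the left half. I'll pour slowly.

Emit:
carry_out --series '[[[0, 0.8, 0.2, 10, 0, 0, 0.5], [0, 1.7, 0.5, 20, 0, 0, 0.5], [0, 2.1, 2.0, 24, 0, 0, 0.5], [0, 2.4, 2.7, 26, 0, 0, 0.5], [0, 2.7, 2.6, 29, 0, 0, 0.5], [0, 3.1, 2.4, 32, 0, 0, 0.5], [0, 3.3, 2.3, 33.5, 0, 0, 0.5], [0, 3.5, 2.2, 35, 0, 0, 0.5], [0, 3.7, 2.1, 36.5, 0, 0, 0.5], [0, 3.9, 2.0, 38, 0, 0, 0.5], [0, 4.1, 1.9, 39.5, 0, 0, 0.5], [0, 4.3, 1.8, 41, 0, 0, 0.5], [0, 4.7, 1.6, 44, 0, 0, 0.5], [0, 5.2, 1.6, 47, 0, 0, 0.5], [0, 5.6, 1.6, 50, 0, 0, 0.5], [0, 6.0, 1.5, 53, 0, 0, 0.5], [0, 6.5, 1.4, 56, 0, 0, 0.5], [0, 7.4, 1.3, 62, 0, 0, 0.5], [0, 7.4, 1.3, 62, 0, 0, 0.5], [0, 7.4, 1.3, 62, 0, 0, 0.5]]]'

```text
clock: 8.38
tcp_pos: [0.5702, 0.0683, 0.2534]
ee_rot: [[0.136, 0.466, -0.874], [0.991, -0.064, 0.12], [0.0, -0.882, -0.47]]
force: [-0.7, -0.3, -2.7]
grip_width: 0.17
finger_force: 79.1
```

```bash
python3 - <<'E'
from h import *
from bench import arm
import cv2
s=arm.read_state(); print(s['tcp_pos'],np.round(s['ee_rot'],2).tolist(),np.round(s['q'],2))
a=arm.get_image('scene')['frame'][130:390,250:500,::-1]; b=arm.get_image('side')['frame'][60:320,220:470,::-1]
a=cv2.resize(a,(400,416)); b=cv2.resize(b,(400,416))
cv2.imwrite('pics/t2.png',np.hstack([a,b]))
E
```

```text
[0.57017614 0.068313   0.25343536] [[0.14, 0.47, -0.87], [0.99, -0.06, 0.12], [0.0, -0.88, -0.47]] [-0.05  0.57  1.19  0.12  2.45  0.14]
```

View pics/t2.png

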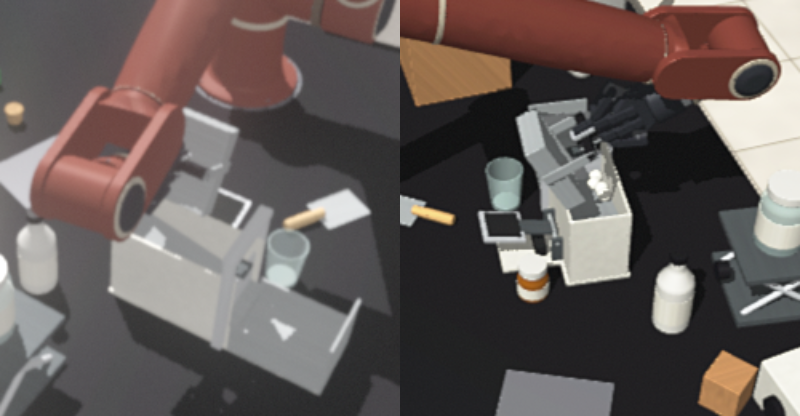

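The side view shows the balls clustered in the chute at about (598,185) and the tray tilted with its lip inside the wall. The load fell by about 1.5 N, so the tray is empty. Next I'll bring it back.

```bash
python3 - <<'E'
from h import *
from bench import arm
s=arm.read_state()
for t,z,dx in [(50,180,0),(40,190,0),(30,200,0),(20,215,0),(10,230,0),(0,250,0)]:
    q,Q=pour((-25+dx,-60,z),t);print(t,move(s,q,Q))
q,Q=pour((-25,-60,250),0); s2=dict(tcp_pos=q,ee_rot=Q)
T=np.array([.4478,-.2403,.0692])
for z in [.25,.0692]: print(move(s2,[T[0],T[1],z],Rt(-26)))
E
```

```text
50 [ 1.000e-02 -1.640e+00  1.160e+00 -1.187e+01  0.000e+00  1.000e-02]
40 [ 1.000e-02 -2.740e+00  2.170e+00 -2.187e+01 -0.000e+00  1.000e-02]
30 [ 1.000e-02 -3.580e+00  3.200e+00 -3.187e+01 -0.000e+00  1.000e-02]
20 [ 1.000e-02 -4.600e+00  3.970e+00 -4.187e+01 -0.000e+00  1.000e-02]
10 [ 1.000e-02 -5.370e+00  4.660e+00 -5.187e+01 -0.000e+00  1.000e-02]
0 [ 1.000e-02 -6.350e+00  5.000e+00 -6.187e+01 -1.000e-02  1.000e-02]
[-32.25  -0.53   3.68   0.     0.    18.2 ]
[-32.25  -0.53  21.76   0.     0.    18.2 ]
```

Emit:
carry_out --series '[[[0, -1.6, 1.2, -11.9, 0, 0, 0.5], [0, -2.7, 2.2, -21.9, 0, 0, 0.5], [0, -3.6, 3.2, -31.9, 0, 0, 0.5], [0, -4.6, 4.0, -41.9, 0, 0, 0.5], [0, -5.4, 4.7, -51.9, 0, 0, 0.5], [0, -6.4, 5.0, -61.9, 0, 0, 0.5], [0, -6.4, 5.0, -61.9, 0, 0, 0.5], [0, -6.4, 5.0, -61.9, 0, 0, 0.5], [0, -6.4, 5.0, -61.9, 0, 0, 0.5]]]'

```text
clock: 9.6
tcp_pos: [0.4971, 0.0781, 0.2859]
ee_rot: [[0.136, 0.991, -0.004], [0.991, -0.136, 0.0], [-0.0, -0.004, -1.0]]
force: [-0.6, -0.7, -1.9]
grip_width: 0.169
finger_force: 79.0
```

```bash
python3 - <<'E'
from h import *
from bench import arm
s=arm.read_state(); print(s['tcp_pos'])
for z in [.25,.0692]: print(move(s,[.4478,-.2403,z],Rt(-26)))
E
```

```text
[0.49705633 0.07812989 0.2858501 ]
[-32.22  -0.53   3.59  -0.22   0.05  18.17]
[-32.21  -0.46  21.67  -0.22   0.05  18.17]
```

Emit:
carry_out --series '[[[-4, 0, 2, 0, 0, 2, 0.5], [-9, 0, 3, 0, 0, 5, 0.5], [-14, -0.2, 3.6, 0, 0, 8, 0.5], [-19, -0.3, 3.6, 0, 0, 11, 0.5], [-24, -0.4, 3.6, 0, 0, 14, 0.5], [-29, -0.5, 3.6, 0, 0, 17, 0.5], [-32.2, -0.5, 4, -0.2, 0, 18.2, 0.5], [-32.2, -0.5, 7, -0.2, 0, 18.2, 0.5], [-32.2, -0.5, 11, -0.2, 0, 18.2, 0.5], [-32.2, -0.5, 15, -0.2, 0, 18.2, 0.5], [-32.2, -0.5, 18, -0.2, 0, 18.2, 0.5], [-32.2, -0.5, 20, -0.2, 0, 18.2, 0.5], [-32.2, -0.5, 21, -0.2, 0, 18.2, 0.5], [-32.2, -0.5, 21.6, -0.2, 0, 18.2, 0.5], [-32.2, -0.5, 21.7, -0.2, 0, 18.2, 0.5], [-32.2, -0.5, 21.7, -0.2, 0, 18.2, 0.5]]]'

```text
clock: 11.6
tcp_pos: [0.4481, -0.2404, 0.0702]
ee_rot: [[0.438, 0.899, 0.003], [0.899, -0.438, -0.002], [-0.0, 0.003, -1.0]]
force: [-0.6, 0.5, -2.5]
grip_width: 0.17
finger_force: 78.9
```

Emit:
carry_out --series '[[[0, 0, 0.1, 0, 0, 0, 0.5], [0, 0, 0.2, 0, 0, 0, 0.5], [0, 0, 0.2, 0, 0, 0, 0.5], [0, 0, 0.2, 0, 0, 0, 3], [0, 0, 0.2, 0, 0, 0, 5], [0, 0, 0.2, 0, 0, 0, 6], [0, 0, 0.2, 0, 0, 0, 6], [0, 0, 0.2, 0, 0, 0, 6], [0, 0, -2, 0, 0, 0, 6], [0, 0, -6, 0, 0, 0, 6], [0, 0, -11, 0, 0, 0, 6], [0, 0, -17, 0, 0, 0, 6], [0, 0, -20, 0, 0, 0, 6], [0, 0, -20, 0, 0, 0, 6], [0, 0, -20, 0, 0, 0, 6]]]'

```text
clock: 13.48
tcp_pos: [0.4467, -0.2394, 0.2678]
ee_rot: [[0.438, 0.899, -0.0], [0.899, -0.438, 0.0], [0.0, -0.0, -1.0]]
force: [0.2, 0.2, -0.1]
grip_width: 0.702
finger_force: 0.0
```

```bash
python3 - <<'E'
from h import *
from bench import arm
import cv2
s=arm.read_state(); print(s['tcp_pos'],s['force'])
d=arm.get_image('wrist'); print({k:np.round(v,4).tolist() for k,v in d.items() if k in('origin','attitude')})
a=arm.get_image('scene')['frame'][130:390,220:470,::-1]; b=d['frame'][:,:,::-1]
a=cv2.resize(a,(400,416)); b=cv2.resize(b,(400,300)); b=cv2.copyMakeBorder(b,0,116,0,0,0)
cv2.imwrite('pics/t3.png',np.hstack([a,b]))
E
```

```text
[ 0.44673308 -0.23942523  0.26781099] [ 0.22085734  0.20661926 -0.12858318]
{'origin': [0.4751, -0.18, 0.4101], 'attitude': [[0.8982, 0.4241, 0.1154], [-0.4395, 0.8669, 0.2351], [-0.0003, -0.2619, 0.9651]]}
```

View pics/t3.png

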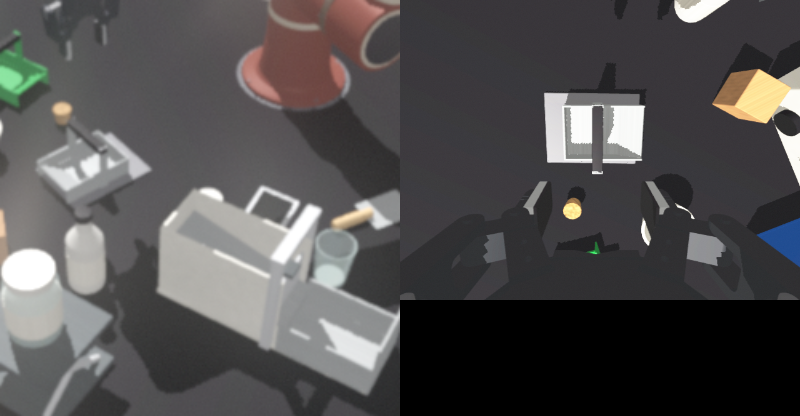

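The empty tray stands upright in the middle of the mat at (598,132), with its bar intact and nothing else shifted. For the treadle, I'll take the pad's corners from the earlier views.

```bash
python3 - <<'E'
from h import *
from bench import arm
np.set_printoptions(precision=4,suppress=True)
f=lambda p:Ro.from_euler('z',-FY,degrees=True).apply(p-FO)*1000
L=[('side',173,207,.08),('side',182,252,.08),('side',235,207,.066),('side',242,250,.066),('scene',490,200,.08),('scene',465,245,.08),('scene',560,230,.066)]
for c,u,v,z in L:
    p=onz(c,200+u/2.5,110+v/2.5,z) if c=='side' else onz(c,220+u/3,180+v/3,z)
    print(c,p,f(p))
E
```

```text
side [0.4247 0.1386 0.08  ] [-182.5648  -10.2581   80.    ]
side [0.4164 0.0693 0.08  ] [-181.441   -80.0747   80.    ]
side [0.4926 0.1326 0.066 ] [-114.5338   -7.0405   66.    ]
side [0.4811 0.0665 0.066 ] [-116.8921  -74.0632   66.    ]
scene [0.4231 0.0818 0.08  ] [-176.4861  -66.7313   80.    ]
scene [0.4862 0.0819 0.08  ] [-114.0105  -58.067    80.    ]
scene [0.4175 0.1478 0.066 ] [-190.9347   -2.1102   66.    ]
```

```bash
python3 - <<'E'
from h import *
from bench import arm
s=arm.read_state()
p=fw([-155,-42,0]);print(p)
print(move(s,[p[0],p[1],.14],Rt(-8)))
o=onz('scene',220+615/3,180+383/3,0);print('beaker',o)
E
```

```text
[0.44773403 0.1034245  0.        ]
[ 30.84 -14.88  12.74  -0.11  -0.06 -18.  ]
beaker [0.50943656 0.23761322 0.        ]
```

Emit:
carry_out --series '[[[6, -3, 0, 0, 0, -4, 0], [12, -6, 0, 0, 0, -8, 0], [18, -9, 0, 0, 0, -12, 0], [24, -12, 1, 0, 0, -15, 0], [30.8, -14.9, 4, 0, 0, -18, 0], [30.8, -14.9, 8, 0, 0, -18, 0], [30.8, -14.9, 12.7, 0, 0, -18, 0], [30.8, -14.9, 12.7, 0, 0, -18, 0], [30.8, -14.9, 15, 0, 0, -18, 0], [30.8, -14.9, 17, 0, 0, -18, 0], [30.8, -14.9, 19, 0, 0, -18, 0], [30.8, -14.9, 20, 0, 0, -18, 0], [30.8, -14.9, 20, 0, 0, -18, 0]]]' --force 40

```text
clock: 15.2
tcp_pos: [0.4495, 0.1018, 0.0703]
ee_rot: [[0.14, 0.99, 0.003], [0.99, -0.14, -0.001], [-0.001, 0.003, -1.0]]
force: [-1.8, -1.0, 3.6]
grip_width: 0.002
finger_force: 1.4
```

Emit:
carry_out --series '[[[0, -0.3, 1, 0, 0, 0, 0], [0, -0.3, 2, 0, 0, 0, 0], [0, -0.3, 3, 0, 0, 0, 0], [0, -0.3, 3.6, 0, 0, 0, 0], [0, -0.3, 3.9, 0, 0, 0, 0], [0, -0.3, 4.1, 0, 0, 0, 0], [0, -0.3, 4.1, 0, 0, 0, 0]]]'

```text
clock: 16.08
tcp_pos: [0.4489, 0.1024, 0.0344]
ee_rot: [[0.139, 0.99, 0.004], [0.99, -0.139, -0.002], [-0.001, 0.004, -1.0]]
force: [-14.5, -4.6, 35.6]
grip_width: 0.001
finger_force: 19.1
```

Emit:
carry_out --series '[[[0, 0, -0.15, 0, 0, 0, 0], [0, 0, -0.15, 0, 0, 0, 0], [0, 0, -0.15, 0, 0, 0, 0], [0, 0, -0.15, 0, 0, 0, 0], [0, 0, -0.15, 0, 0, 0, 0], [0, 0, -0.15, 0, 0, 0, 0], [0, 0, -0.15, 0, 0, 0, 0], [0, 0, -0.15, 0, 0, 0, 0], [0, 0, -0.15, 0, 0, 0, 0], [0, 0, -0.15, 0, 0, 0, 0], [0, 0, -0.15, 0, 0, 0, 0], [0, 0, -0.15, 0, 0, 0, 0], [0, 0, -0.15, 0, 0, 0, 0], [0, 0, -0.15, 0, 0, 0, 0], [0, 0, -0.15, 0, 0, 0, 0], [0, 0, -0.15, 0, 0, 0, 0]]]'

```text
clock: 18.08
tcp_pos: [0.4487, 0.1024, 0.0348]
ee_rot: [[0.139, 0.99, 0.005], [0.99, -0.139, -0.002], [-0.001, 0.005, -1.0]]
force: [-9.9, -3.2, 27.9]
grip_width: -0.001
finger_force: 14.7
```

```bash
python3 - <<'E'
from h import *
from bench import arm
import cv2
a=arm.get_image('scene')['frame'][190:390,290:490,::-1]; b=arm.get_image('side')['frame'][100:260,250:410,::-1]
a=cv2.resize(a,(400,400),interpolation=cv2.INTER_CUBIC); b=cv2.resize(b,(400,400),interpolation=cv2.INTER_CUBIC)
cv2.imwrite('pics/t4.png',np.hstack([a,b]))
E
```

```text
(no output)
```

View pics/t4.png

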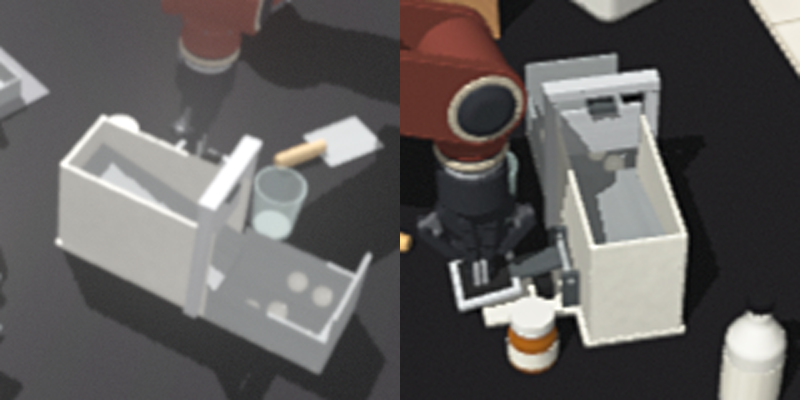

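Through the gate opening, the scene view shows three balls in the pan at (298,282), (322,296) and (278,310), and perhaps one at (252,304). The side view shows a pale blob at (612,160) near the gate. I'll check where those lie.

```bash
python3 - <<'E'
from h import *
np.set_printoptions(precision=0,suppress=True)
f=lambda p:Ro.from_euler('z',-FY,degrees=True).apply(p-FO)*1000
for u,v in [(298,282),(322,296),(278,310),(252,304)]: print('pan',f(onz('scene',290+u/2,190+v/2,.023)))
for u,v in [(603,160),(615,160),(628,158)]:
  for z in (.023,.07,.075): print(u,z,f(onz('side',250+(u-400)*.4,100+v*.4,z)))
E
```

```text
pan [-44. 166.  23.]
pan [-40. 199.  23.]
pan [  9. 163.  23.]
pan [ 18. 133.  23.]
603 0.023 [ 18. 142.  23.]
603 0.07 [ 7. 89. 70.]
603 0.075 [ 6. 83. 75.]
615 0.023 [ 32. 139.  23.]
615 0.07 [21. 86. 70.]
615 0.075 [20. 81. 75.]
628 0.023 [ 48. 140.  23.]
628 0.07 [36. 87. 70.]
628 0.075 [35. 82. 75.]
```

Emit:
carry_out --series '[[[0, 0, 0, 0, 0, 0, 0], [0, 0, 0, 0, 0, 0, 0], [0, 0, 0, 0, 0, 0, 0], [0, 0, 0, 0, 0, 0, 0], [0, 0, 0, 0, 0, 0, 0], [0, 0, 0, 0, 0, 0, 0], [0, 0, 0, 0, 0, 0, 0], [0, 0, 0, 0, 0, 0, 0], [0, 0, 0, 0, 0, 0, 0], [0, 0, 0, 0, 0, 0, 0], [0, 0, 0, 0, 0, 0, 0], [0, 0, 0, 0, 0, 0, 0], [0, 0, 0, 0, 0, 0, 0], [0, 0, 0, 0, 0, 0, 0], [0, 0, 0, 0, 0, 0, 0], [0, 0, 0, 0, 0, 0, 0]]]'

```text
clock: 20.18
tcp_pos: [0.4486, 0.1024, 0.0347]
ee_rot: [[0.139, 0.99, 0.005], [0.99, -0.139, -0.002], [-0.001, 0.005, -1.0]]
force: [-9.8, -3.4, 27.6]
grip_width: -0.0
finger_force: 14.7
```

```bash
python3 - <<'E'
from h import *
from bench import arm
import cv2
a0=arm.get_image('scene')['frame'][:,:,::-1]; b0=arm.get_image('side')['frame'][:,:,::-1]
cv2.imwrite('pics/sc5.png',a0);cv2.imwrite('pics/si5.png',b0)
o=cv2.imread('pics/scene0.png'); 
# pan floor difference against start image
for n,x,(y0,y1,x0,x1) in [('scene',a0,(290,375,395,470)),('side',b0,(120,200,300,370))]:
    r=cv2.imread(f'pics/{n}0.png'); d=cv2.absdiff(x,r).max(2)[y0:y1,x0:x1]
    m=cv2.morphologyEx((d>35).astype('uint8'),cv2.MORPH_OPEN,np.ones((2,2)))
    k,_,st,ce=cv2.connectedComponentsWithStats(m)
    for i in range(1,k):
        if st[i,4]>8: print(n,ce[i]+[x0,y0],st[i])
E
```

```text
scene [406.14285714 291.66666667] [ 9  0  5  5 21]
scene [438.35443038 315.18987342] [29 19 28 13 79]
scene [460.71052632 325.15789474] [60 32 13  7 38]
scene [397.64615385 329.69230769] [ 0 34  8 12 65]
scene [439.45454545 331.43636364] [41 38  8  8 55]
scene [439.49776786 344.85714286] [ 26  40  36  29 448]
scene [452.  338.5] [53 45  9  8 58]
scene [408.13333333 339.36666667] [ 8 47 11  6 30]
side [302.58730159 141.20634921] [ 0 15  8 13 63]
side [320.56531532 165.13738739] [  5  19  41  59 888]
side [330.78409091 143.47727273] [25 19 12 11 88]
side [342.56862745 147.88235294] [ 37  21  11  14 102]
side [319.71428571 145.71428571] [16 25  9  3 21]
side [301.4 184.6] [ 0 63  4  4 15]
side [305.  198.5] [ 0 78 11  2 22]
```

The blobs all project into the pan, past the gate. Next I'll release the treadle gently, rise, and look straight down to count the balls.

Emit:
carry_out --series '[[[0, 0, -0.6, 0, 0, 0, 0], [0, 0, -1.6, 0, 0, 0, 0], [0, 0, -2.6, 0, 0, 0, 0], [0, 0, -3.6, 0, 0, 0, 0], [0, 0, -5, 0, 0, 0, 0], [0, 0, -9, 0, 0, 0, 0], [0, 0, -14, 0, 0, 0, 0], [0, 0, -20, 0, 0, 0, 0], [0, 0, -26, 0, 0, 0, 0], [2, 5, -31, 0, 0, 0, 0], [2, 10, -31, 0, 0, 0, 0], [2, 12, -31, 0, 0, 0, 0], [2, 12, -31, 0, 0, 0, 0], [2, 12, -31, 0, 0, 0, 0]]]'

```text
clock: 22.02
tcp_pos: [0.5657, 0.1061, 0.339]
ee_rot: [[0.139, 0.99, -0.001], [0.99, -0.139, -0.001], [-0.001, -0.001, -1.0]]
force: [-0.0, 0.5, -0.4]
grip_width: -0.004
finger_force: 0.0
```

```bash
python3 - <<'E'
from h import *
from bench import arm
import cv2
s=arm.read_state(); print(s['tcp_pos'],s['force'])
d=arm.get_image('wrist');b=d['frame'][:,:,::-1]
c=wcam(d)
for p in [(0,161,11),(0,-60,90),(0,0,75)]: print(proj(c,fw(p)))
a=arm.get_image('scene')['frame'][190:390,290:490,::-1]
a=cv2.resize(a,(400,400),interpolation=cv2.INTER_CUBIC);b=cv2.copyMakeBorder(cv2.resize(b,(400,300)),0,100,0,0,0)
cv2.imwrite('pics/t5.png',np.hstack([a,b]))
E
```

```text
[0.56569893 0.10612298 0.33895897] [-0.01998772  0.51751997 -0.36607883]
[346.44729861  44.37951203]
[348.70759775 241.3318638 ]
[348.59676324 186.73279247]
```

View pics/t5.png

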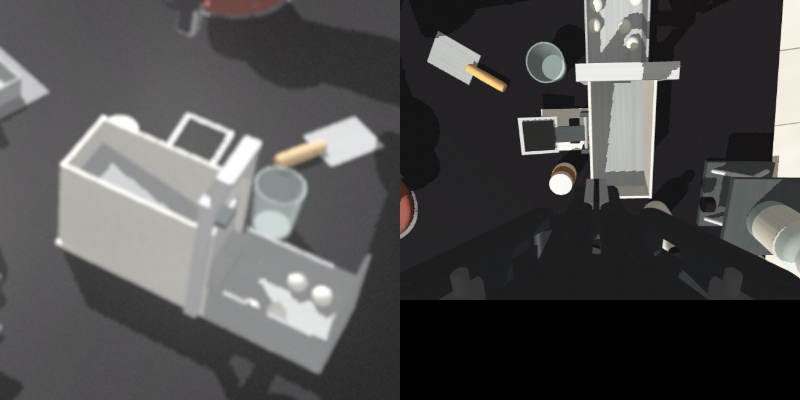

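The wrist view shows five balls in the pan at (600,3), (635,2), (596,25), (627,26) and (632,42). The chute is empty, the treadle is back up at (540,135), and the arm is clear, so I'm handing in.

```bash
python3 -c "
from bench import arm
print(arm.sign_off())"
```

```text
the job is handed in; nothing more can be done
None
```

The job is handed in: the last pictures show all five balls in the catch pan, the empty tray upright on its mat and the treadle back up, with about 22 s of the 72 s used; sign-off gave no verdict.

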